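# Grease the pivot of the studio's bench shear

## Task

Take the push-type grease gun out of its rest by its red grip and press its coupler squarely onto the tilted grease nipple on the pivot of the bench shear until it snaps on and is fully home on the nipple's collar. Keep it pushed fully home against the spring for at least three seconds and finish still gripping and pushing: do not let go or back off. Leave the mug, the tape roll and the marker where they are.

Things in the scene. Friction and masses are not known exactly. Their poses are not given: they have to be found in the camera images.
- gun_grip (a point): Centre of the grease gun's red square grip: 30 x 30 x 50 mm, flat sides facing its x and y. The gun is loose, 0.2 to 0.4 kg, 101 mm long; z points up it, away from the mouth. This point is 76 mm from the mouth and 25 mm above the upper side of the aluminium flange (48 mm wide, 6 mm thick), on which fingertips can push. Grip it a few mm above the flange or higher.
- gun_mouth (a point): Centre of the open mouth at the gun's lower end, axes as the grip's: z points to the grip centre, 76 mm away. Steel coupler 28 mm in diameter, 45 mm long from here to the flange. The mouth is a lip 5 mm deep with a 16.4 mm hole; behind it a 22 mm wide chamber ends in a flat ceiling 29 mm from the mouth. Round: it fits the nipple at any turn about its axis.
- rest: Fixed grey tube, 60 mm outside, 36 mm inside, 52 mm high, on a black 90 x 90 mm foot. Origin: centre of its underside, on the table. The gun stands in it upright, flange on the rim: mouth 7 mm, flange's upper side 58 mm, grip centre 83 mm above the table; it may shift 4 mm sideways. Draw it straight up 60 mm to clear the rest.
- nipple_seat (a point): Centre of the upper face of the brass collar (26 mm wide) at the foot of the grease nipple, fixed on the shear's green pivot tower, 75 mm above the table. z points out along the nipple, 0.40 rad off vertical, leaning towards the robot, give or take half a rad sideways. Fully home, the coupler's lip stands on the collar: gun_mouth at this point, gun's z along this z.
- nipple_tip (a point): End of the nipple's steel spring pin at the start, 36 mm from the seat along z (same axes). Along z from the seat: brass stem 14 mm wide up to 24 mm, cone to 9 mm wide at 28 mm, then the pin, 6 mm wide. Two spring balls stick out 3 mm from the stem 16 mm up: they resist the lip with about 10 N when the mouth is 19 mm from the seat and snap out behind it at 11 to 7 mm.
- valve_pin (a joint): How far the spring pin is pushed in, in m: 0 free, 0.007 with the coupler fully home. It meets the coupler's ceiling when the mouth is 7 mm from the seat and pushes back with 4 N, growing to 10 N fully home. Let go, the gun is pushed back about 6 mm and sags, held by the balls. It must be held pushed in for most of its travel. (The point nipple_tip does not move with it.)
- shear: Fixed green bench shear that carries the nipple; origin on the table under the middle of its pivot tower. Base 120 x 340 mm, from 60 mm to its -y to 280 mm to its +y, two steel blades and a lever with a black grip ending 375 mm to +y (robot's left). Apart from the nipple nothing on it is higher than 85 mm. Its -x is the side to which the nipple leans.
- mug_mid (a point): Middle of a white ceramic mug, 76 mm wide, 85 mm high, handle on one side; a bystander. 42 mm above the table.
- tape_mid (a point): Middle of a brown roll of tape lying flat, 80 mm wide, 24 mm high; a bystander. 12 mm above the table.
- marker_mid (a point): Middle of a black and blue marker pen lying on the table, 135 mm long along its x, 15 mm thick; a bystander. 7 mm above the table.
There are look-alikes about, which are no part of the job. There is more than one size of the part that bears gun_grip; the job needs the middle-sized.

How it is judged (in metres and radians):
On the way, in this order (a step that is already met when the one before it is completed fails the run):
1. the gun is lifted out of its rest in the fingers (contact force between the fingers and gun above 1 N and height (world z) of gun_mouth above 0.058 m), for 0.1 s.
2. the coupler, square on the nipple, has snapped on and is held fully home against the spring for 2.5 s (value of joint valve_pin above 0.0045 m and z of gun_mouth in the frame of nipple_seat below 0.003 m and distance between gun_mouth and nipple_seat below 0.005 m and angle between the z axis of gun_mouth and the z axis of nipple_seat, either way round below 0.14 rad and contact force between the fingers and gun above 1 N), for 2.5 s.
At the end, for the whole second after the job is handed in: The robot still grips the gun and holds its coupler on the nipple: the mouth within 3 mm of the collar along the axis and 5 mm in all, axes within 0.14 rad, and the valve pin pushed in by more than 4.5 mm of its 7 mm (all of step 2); the arm keeps its last pose, push and grip.
It fails at once if the mug is moved more than 30 mm or tipped (distance of mug_mid from where it was at the start of the episode above 0.03 m or angle between mug_mid's own z axis and vertical above 0.4 rad).
It fails at once if the tape roll is moved more than 30 mm (distance of tape_mid from where it was at the start of the episode above 0.03 m).
It fails at once if the marker is moved more than 30 mm (distance of marker_mid from where it was at the start of the episode above 0.03 m).
It also fails if it takes over 48 s, if anything falls off the work surface, if the arm or the gripper's body presses on something with over 40 N, if the wrist force passes 120 N, or if a joint passes its speed limit or range.

## Robot

A 6-joint arm with a two-finger parallel gripper is mounted at the origin on the work surface. World frame = base frame: x ahead of the robot, y to its left, z up, the work surface at z = 0. Lengths are in mm, angles in rad, forces in N, time in s.
With the tool pointing down it reaches from about 300 to 775 mm from the base axis. Payload 14.6 kg.
Tool frame: the origin (TCP) lies at the very end of the fingers, on their centre line; the grasp point (between the pads) lies 19 mm behind it (grip_point_offset is the distance from the TCP to the grasp point, in mm); z points along the fingers, y is the line along which they close (so a half turn about z gives the same grasp; the last joint's range is limited). The gripper opens to 94 mm and grips with 3 to 60 N. Pads are 16 mm wide; open, the fingers measure 119 mm over their backs; the gripper's body (75 mm by 177 mm) begins 78 mm behind the grasp point.
Start: joints at [-1.179, 0.3, 1.521, -0, 1.321, -0.067], TCP at [243.572, -493.115, 205.446] pointing down, gripper open.
Joint ranges: [-3.03, 3.03], [-0.79, 2.21], [0.23, 2.52], [-1.04, 4.18], [0, 3.07], [-2.55, 2.55]. Speed limits (rad/s): [2.22, 2.22, 2.57, 3.14, 3.14, 3.14].

## Interface

Orientations are given as [roll, pitch, yaw] about the fixed x, y, z axes, in that order (R = Rz(yaw) Ry(pitch) Rx(roll)).
In Python, from cell import read_state, camera, camera_info, sign_off, grip_point_offset gives the robot as it stands.
- The arm moves only by the shell command python3 -m handwheel 'ROWS' [FORCE]. ROWS is text: rows parted by semicolons, each of 5 numbers parted by spaces: the shift along the world's x, y, z in units of 40 mm (1.0 is 40 mm), then the turn about the world's z in units of 5 degrees (1.0 is 5 degrees), then the closure, from 0 (fully open) to 1 (shut). In form: dx dy dz yaw gripper; .... A call has 1 to 12 rows; each row shifts and turns the commanded pose from where the row before left it; what a row does not reach is not made up. A row lasts 1/12 s, in which the tool goes at most 41.7 mm and 7.16 degrees, less where a joint would pass 70% of its speed; a pose out of reach is approached as far as the arm can. A call is refused whole if a number of a shift passes 1 or a number of a turn 1, either way. A call with a gripper value outside its range is refused whole. The fingers move at their own pace and stop on an object; FORCE is the grip in N (left out, the last holds). Time passes only in rows, so rows that do not move let the fingers close. It gives the time, the measured TCP pose, the force, the opening and the grip force at its end, in the units of the state.
- read_state(): the state, without advancing time (a new reading comes with each control period).
- camera(name): name is "side" or "top"; returns (picture, depth): 420x560x3 uint8, red, green, blue; 420x560 float32, mm along the optical axis (not along the pixel's ray), 0 where there is no reading.
- camera_info(name): a dict with "intrinsics" (3x3 intrinsics, pixels), "world_from_camera" (4x4, takes a point from camera to world coordinates). Camera axes: x right, y down, z forward; pixel columns grow to the right and rows downward; lengths in mm; the calibration is good to about 2 mm. A picture is of the moment at which its call begins. camera_info takes no time and is no camera call.
- sign_off(): hands the job in; it is judged then, once.
The state is a dict: "clock": time; "joints": joint angles; "qd": joint speeds; "effort": joint torques, N m; "eef_pos": TCP position; "eef_rot": TCP orientation; "wrist_force": force on the tool from outside, world axes, zero at the start; "moment": the same for the moment, N m; "finger_gap": finger opening in mm; "finger_force": force on a finger pad.
Only numpy, scipy, OpenCV 4.12 (cv2) and the standard library are available. Lean on these libraries where they do the work, as an engineer would, in place of code of your own. Each camera call takes 0.05 s, during which the arm holds its last target. There are 200 camera calls.

## Working session

There is one attempt and no reset: what is moved stays moved. The work goes in short steps, Python scripts to look and compute and a shell command to move; the robot and the scene stay as the last step left them, time stands still between calls to the robot, and variables do not carry over. Pictures are saved under pics/ and viewed, at most 10 in all, crops included, and the job is handed in when it is done.

```bash
mkdir -p pics; cat > h.py <<'E'
import numpy as np, cv2
from cell import *
def shot(n,f):
    p,d=camera(n); np.savez(f'pics/{f}.npz',p=p,d=d); cv2.imwrite(f'pics/{f}.png',p[:,:,::-1]); return p,d
def cloud(n,d):
    i=camera_info(n);K=np.array(i["intrinsics"]);T=np.array(i["world_from_camera"])
    v,u=np.mgrid[:d.shape[0],:d.shape[1]]
    P=np.stack([(u-K[0,2])/K[0,0]*d,(v-K[1,2])/K[1,1]*d,d],-1)
    W=P@T[:3,:3].T+T[:3,3]; W[d<=0]=np.nan; return W
def ray(n,u,v):
    i=camera_info(n);K=np.array(i["intrinsics"]);T=np.array(i["world_from_camera"])
    r=T[:3,:3]@np.array([(u-K[0,2])/K[0,0],(v-K[1,2])/K[1,1],1]);return T[:3,3],r/np.linalg.norm(r)
E
python3 - <<'E'
from h import *
print(read_state(),grip_point_offset)
for n in("side","top"):
    shot(n,n+"0"); print(camera_info(n))
E
```

```text
{'clock': 0.0, 'joints': array([-1.17859817e+00,  3.00448161e-01,  1.52162508e+00, -3.16207162e-06,
        1.32071511e+00, -6.65716901e-02]), 'qd': array([-0.00100865, -0.00184719, -0.00060797,  0.0001495 ,  0.00101136,
        0.00033133]), 'effort': array([-2.34401843e-03, -5.31807911e+01, -3.52739060e+01,  7.07944552e-02,
        2.43287394e-02, -1.14929412e-04]), 'eef_pos': array([ 243.46625872, -492.85928699,  204.88030667]), 'eef_rot': array([-3.14039940e+00, -7.64851608e-05,  4.58770582e-01]), 'wrist_force': array([ 0.90530175,  0.2779008 , -0.8300924 ]), 'moment': array([ 0.02393568,  0.01278563, -0.04863844]), 'finger_force': 0.0, 'finger_gap': 93.9880640083567} 18.8
{'intrinsics': array([[518.20848613,   0.        , 274.75867815],
       [  0.        , 518.20848613, 211.46134357],
       [  0.        ,   0.        ,   1.        ]]), 'world_from_camera': array([[-9.19056928e-01, -2.08671926e-01,  3.34350699e-01,
         2.65881611e+02],
       [-3.94078912e-01,  4.73598123e-01, -7.87658955e-01,
         6.79494703e+02],
       [ 6.01444779e-03, -8.55663979e-01, -5.17496842e-01,
         6.45616777e+02],
       [ 0.00000000e+00,  0.00000000e+00,  0.00000000e+00,
         1.00000000e+00]])}
{'intrinsics': array([[519.3409264 ,   0.        , 280.34162488],
       [  0.        , 519.3409264 , 198.43713122],
       [  0.        ,   0.        ,   1.        ]]), 'world_from_camera': array([[-4.93397628e-02, -9.72039587e-01,  2.29574886e-01,
         3.52372924e+02],
       [-9.98778058e-01,  4.86685280e-02, -8.58864249e-03,
        -1.18173872e+02],
       [-2.82457127e-03, -2.29718121e-01, -9.73253105e-01,
         1.28701762e+03],
       [ 0.00000000e+00,  0.00000000e+00,  0.00000000e+00,
         1.00000000e+00]])}
```

View pics/side0.png

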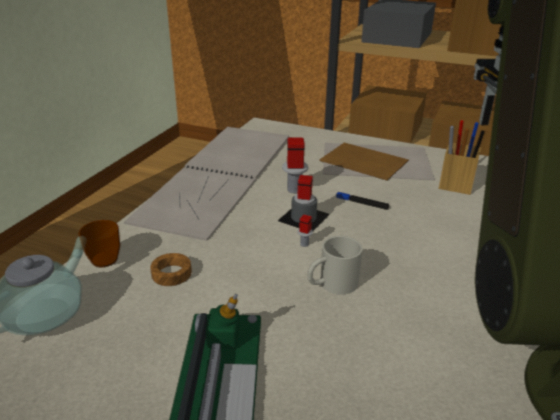

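View pics/top0.png

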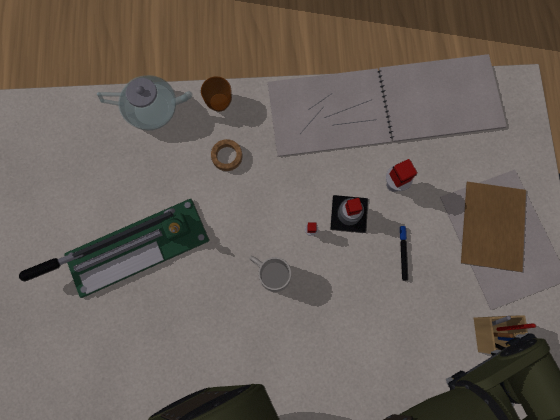

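```bash
python3 - <<'E'
from h import *
S=np.load('pics/side0.npz');T=np.load('pics/top0.npz')
def seg(n,Z,u0,u1,v0,v1,f):
    p=Z['p'].astype(int);W=cloud(n,Z['d']);m=np.zeros(p.shape[:2],bool);m[v0:v1,u0:u1]=1
    m&=f(p[...,0],p[...,1],p[...,2]);m&=~np.isnan(W[...,0]);return W[m],m
red=lambda r,g,b:(r>90)&(g<60)&(b<60)
for n,Z,box in(("top",T,(330,372,190,235)),("side",S,(280,330,170,240))):
    P,m=seg(n,Z,*box,red)
    print(n,len(P),np.percentile(P,[2,50,98],axis=0).round(1))
    top=P[P[:,2]>np.percentile(P[:,2],98)-5]; print('topface',len(top),top.mean(0),cv2.minAreaRect(top[:,:2].astype(np.float32)))
brass=lambda r,g,b:(r>90)&(r-b>40)&(r>g)
for n,Z,box in(("top",T,(155,200,205,250)),("side",S,(210,255,285,330))):
    P,m=seg(n,Z,*box,brass)
    print(n,len(P),np.percentile(P,[2,50,98],axis=0).round(1))
    P,m=seg(n,Z,*box,lambda r,g,b:r>=0)
    P=P[P[:,2]>85];print('high',len(P));
    for z in range(74,116,4):
        q=P[abs(P[:,2]-z)<2]
        if len(q):print(z,len(q),q.mean(0).round(1))
a=cv2.resize(S['p'][275:335,200:260],(400,400),interpolation=cv2.INTER_CUBIC)
b=cv2.resize(T['p'][200:260,145:205],(400,400),interpolation=cv2.INTER_CUBIC)
cv2.imwrite('pics/nip.png',np.hstack([a,b])[:,:,::-1])
E
```

```text
top 136 [[ 594.7 -313.5   89.3]
 [ 608.3 -299.3  106.5]
 [ 621.5 -285.1  111.3]]
topface 73 [ 607.90800753 -299.726061    108.24915515] ((607.343994140625, -299.2528991699219), (26.51291847229004, 26.284818649291992), 9.762950897216797)
side 417 [[ 561.3 -311.8   39.9]
 [ 599.5 -286.1   75.4]
 [ 621.5 -189.   109.6]]
topface 88 [ 608.0936392  -296.90157617  107.92041894] ((609.0095825195312, -298.5401611328125), (29.113067626953125, 29.370832443237305), 19.844078063964844)
top 18 [[570.9 119.3  73.5]
 [584.  127.7  80.2]
 [590.4 138.3 101.2]]
high 47
86 1 [582.1 128.7  85.3]
90 5 [573.  126.8  90.4]
94 14 [573.3 122.4  94.1]
98 12 [571.5 123.2  98.1]
102 9 [574.2 122.1 101.2]
106 4 [569.2 120.5 105.7]
110 2 [568.1 120.5 108.8]
side 148 [[567.9 117.9  72. ]
 [579.8 130.3  79.9]
 [592.1 137.9 103.2]]
high 122
86 8 [579.8 129.8  86. ]
90 22 [574.7 129.9  90.4]
94 23 [573.4 128.8  94.4]
98 27 [572.7 127.4  98.1]
102 25 [573.4 124.7 101.8]
106 8 [571.1 123.6 105.4]
110 9 [569.6 121.5 108.7]
```

View pics/nip.png

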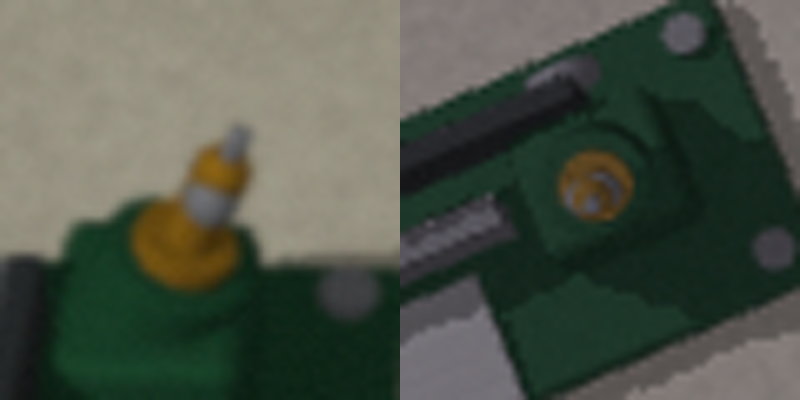

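```bash
python3 - <<'E'
from h import *
def tri(a,b):
    (p,r),(q,s)=ray("side",*a),ray("top",*b)
    A=np.stack([r,-s],1);t=np.linalg.lstsq(A,q-p,rcond=None)[0];x,y=p+t[0]*r,q+t[1]*s
    return (x+y)/2,np.linalg.norm(x-y)
c=lambda x,y,u,v:(u+x/6.667-.43,v+y/6.667-.43)
tip=tri(c(238,130,200,275),c(185,207,145,200));col=tri(c(187,240,200,275),c(197,186,145,200))
print(tip,col)
d=tip[0]-col[0];print(np.linalg.norm(d),np.arccos(d[2]/np.linalg.norm(d)),np.arctan2(-d[1],-d[0]))
def pl(n,u,v,z):
    p,r=ray(n,u,v);return p+r*(z-p[2])/r[2]
# gun in other view: red top face
Z=np.load('pics/top0.npz');W=cloud("top",Z['d']);p=Z['p'].astype(int)
g=(p[...,1]>p[...,0]*1.4)&(p[...,1]>25)
m=np.zeros(g.shape,bool);m[190:305,60:215]=1
w=W[g&m&(W[...,2]>5)&(W[...,2]<80)];r=cv2.minAreaRect(w[:,:2].astype(np.float32));print('shear',len(w),r)
# rest tube/black foot
dk=(p.sum(-1)<90);m[:]=0;m[185:240,325:375]=1;w=W[dk&m&(abs(W[...,2])<20)];print('foot',len(w),cv2.minAreaRect(w[:,:2].astype(np.float32)))
S=np.load('pics/side0.npz')
a=cv2.resize(S['p'][165:235,270:340],(400,400),interpolation=cv2.INTER_CUBIC)
b=cv2.resize(Z['p'][180:250,315:385],(400,400),interpolation=cv2.INTER_CUBIC)
cv2.imwrite('pics/gun.png',np.hstack([a,b])[:,:,::-1])
E
```

```text
(array([567.39028362, 122.96865284, 111.80697172]), np.float64(2.3514431091248538)) (array([581.19778478, 126.1303534 ,  75.19988673]), np.float64(1.933127358256174))
39.25203319496141 0.36920017867654314 0.22510347530288394
shear 2848 ((548.8406372070312, 232.1118621826172), (120.06597900390625, 337.6240234375), 21.546377182006836)
foot 615 ((608.2886352539062, -300.3820495605469), (87.58522033691406, 88.67598724365234), 81.64456176757812)
```

View pics/gun.png

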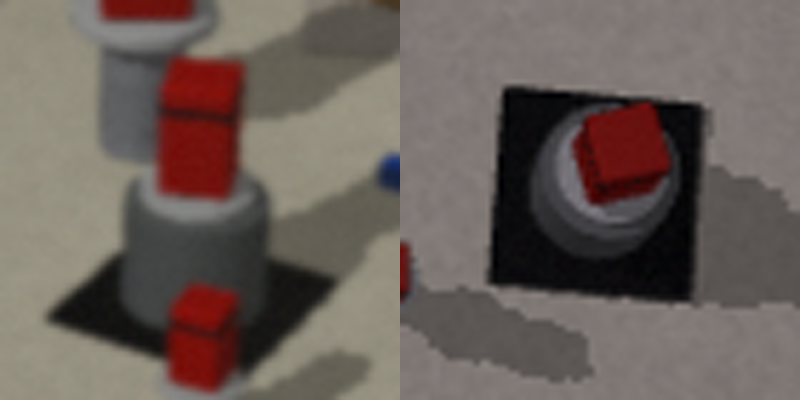

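The pictures show the middle-sized gun standing in the rest (side 305,188; top 353,206) and the nipple on the tower (side 231,305; top 174,228).

- **Gun:** about (608, -299.5). The top of the grip is at 108 mm, which agrees with the text, and its flats are turned about 15°.
- **Nipple seat:** about (581, 127, 75), leaning towards azimuth 201°.

The tool stays vertical, so the gun has to pivot between the pads. I'll therefore close them across the lean plane.

```bash
python3 -m handwheel '.76 .403 0 -.188 0;.76 .403 0 -.188 0;.76 .403 0 -.188 0;.76 .403 0 -.188 0;.76 .403 0 -.188 0;.76 .403 0 -.188 0;.76 .403 0 -.188 0;.76 .403 0 -.188 0;.76 .403 0 -.188 0;.76 .403 0 -.188 0;.76 .403 0 -.188 0.2;.75 .403 0 -.188 0.2' 20
python3 -m handwheel '0 0 -.5 0 .3;0 0 -.5 0 .3;0 0 -.5 0 .3;0 0 0 0 .3;0 0 0 0 .3'
python3 - <<'E'
from h import *
shot("side","s1");shot("top","t1")
a=cv2.imread('pics/s1.png')[100:310,200:480];cv2.imwrite('pics/s1c.png',cv2.resize(a,(800,600)))
E
```

```text
clock: 1.1
eef_pos: [609.2, -298.5, 205.0]
eef_rot: [-3.141, 0.001, 0.261]
wrist_force: [0.5, -0.7, 0.5]
finger_gap: 84.0
finger_force: 0.0
clock: 1.52
eef_pos: [607.6, -299.5, 144.8]
eef_rot: [-3.14, 0.002, 0.262]
wrist_force: [0.3, -0.5, -0.0]
finger_gap: 65.9
finger_force: 0.0
```

View pics/s1c.png

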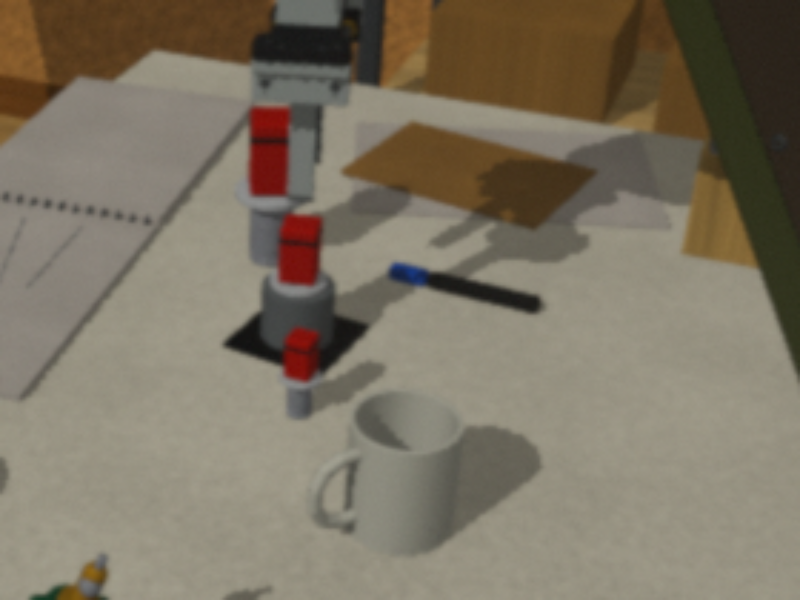

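The fingers hang centred over the middle gun (crop 300,190 above 300,250). I'll descend and close.

```bash
python3 -m handwheel '0 0 -.5 0 .3;0 0 -.5 0 .3;0 0 -.5 0 .3;0 0 -.35 0 .3;0 0 -.19 0 .3;0 0 0 0 .3;0 0 0 0 .8;0 0 0 0 .8;0 0 0 0 .8;0 0 0 0 .8;0 0 0 0 .8;0 0 0 0 .8' 25
python3 -m handwheel '0 0 0 0 .8;0 0 0 0 .8;0 0 0 0 .8;0 0 0 0 .8'
```

```text
clock: 2.62
eef_pos: [608.3, -300.0, 64.4]
eef_rot: [3.141, -0.001, 0.262]
wrist_force: [1.6, 0.3, 2.5]
finger_gap: 30.4
finger_force: 24.4
clock: 2.95
eef_pos: [608.3, -300.0, 64.4]
eef_rot: [3.141, -0.001, 0.262]
wrist_force: [1.6, -2.4, 6.2]
finger_gap: 30.2
finger_force: 24.4
```

```bash
python3 -m handwheel '0 0 .2 0 .8;0 0 .4 0 .8;0 0 .5 0 .8;0 0 .5 0 .8;0 0 .5 0 .8;0 0 .5 0 .8;0 0 .4 0 .8;0 0 .15 0 .8;0 0 0 0 .8'
python3 -m handwheel '-.03 .3 0 .1 .8;-.05 .6 0 .12 .8;-.08 .88 0 .12 .8;-.09 1 0 .12 .8;-.1 1 0 .12 .8;-.1 1 0 .12 .8;-.1 1 0 .12 .8;-.1 1 0 .12 .8;-.1 1 0 .12 .8;-.1 1 0 .12 .8;-.08 .8 0 .12 .8;-.05 .6 0 0 .8'
python3 -m handwheel '-.05 .3 0 0 .8;-.05 .09 0 0 .8;0 0 0 0 .8;0 0 0 0 .8'
python3 - <<'E'
from h import *
shot("side","s2");shot("top","t2")
a=cv2.imread('pics/s2.png')[210:330,155:315];cv2.imwrite('pics/s2c.png',cv2.resize(a,(800,600),interpolation=cv2.INTER_CUBIC))
E
```

```text
clock: 3.7
eef_pos: [608.1, -299.6, 190.9]
eef_rot: [3.141, -0.001, 0.262]
wrist_force: [0.0, -1.0, -3.2]
finger_gap: 30.4
finger_force: 24.4
clock: 4.7
eef_pos: [566.8, 110.9, 188.3]
eef_rot: [-3.14, 0.003, 0.379]
wrist_force: [0.6, 0.4, -3.8]
finger_gap: 30.6
finger_force: 24.4
clock: 5.03
eef_pos: [564.5, 122.2, 189.3]
eef_rot: [3.142, 0.001, 0.375]
wrist_force: [1.1, 0.3, -3.8]
finger_gap: 30.5
finger_force: 24.4
```

View pics/s2c.png

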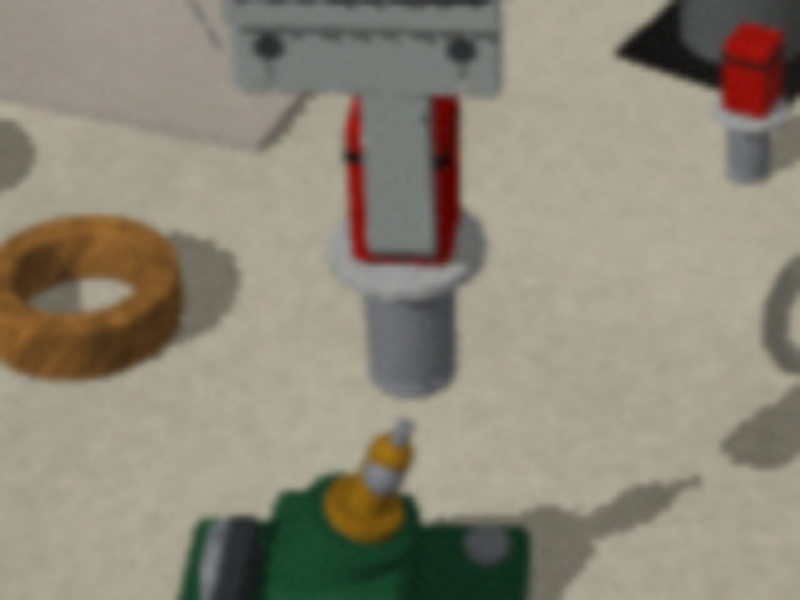

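```bash
python3 - <<'E'
from h import *
def pl(u,v,z,n="side"):
    p,r=ray(n,u,v);return (p+r*(z-p[2])/r[2]).round(1)
for o in(0,):
  print('mouth',pl(155+411/5-.4,210+379/5-.4,131.9)); print('tip',pl(155+405/5-.4,210+424/5-.4,108.2)); print('seat',pl(155+365/5-.4,210+500/5-.4,75))
c=lambda x,y,u,v:(u+x/6.667-.43,v+y/6.667-.43)
print('top tip',pl(*c(185,207,145,200),108.2,'top'),'seat',pl(*c(197,186,145,200),75,'top'))
# brass+gun depth clusters in side view
Z=np.load('pics/s2.npz');W=cloud("side",Z['d'])
m=np.zeros(W.shape[:2],bool);m[250:295,220:255]=1
q=W[m];q=q[(q[:,2]>134)&(q[:,2]<170)&(q[:,1]<160)&(q[:,1]>100)]
for z in(138,146,154,162):
    s=q[abs(q[:,2]-z)<4]; print(z,len(s),s.min(0).round(1),s.max(0).round(1),s.mean(0).round(1))
E
```

```text
mouth [564.4 124.7 131.9]
tip [569.8 119.8 108.2]
seat [583.4 124.   75. ]
top tip [566.9 123.3 108.2] seat [580.3 125.8  75. ]
138 72 [551.3 121.1 134.2] [577.4 137.2 141.4] [560.9 131.5 137.9]
146 74 [551.4 120.4 142.2] [575.2 137.5 150. ] [560.6 132.  146.1]
154 74 [551.1 118.4 150. ] [575.3 138.  158. ] [560.2 131.5 154.1]
162 75 [551.2 118.1 158. ] [574.4 137.9 165.9] [560.6 131.7 161.9]
```

```bash
python3 -m handwheel '.115 .012 0 0 .8;0 0 -.2 0 .8;0 0 -.2 0 .8;0 0 -.2 0 .8;0 0 -.1 0 .8;0 0 -.1 0 .8;0 0 0 0 .8;0 0 0 0 .8' 20
python3 - <<'E'
from h import *
shot("side","s3")
a=cv2.imread('pics/s3.png')[210:330,155:315];cv2.imwrite('pics/s3c.png',cv2.resize(a,(800,600),interpolation=cv2.INTER_CUBIC))
E
```

```text
clock: 5.8
eef_pos: [569.6, 123.6, 157.9]
eef_rot: [3.141, -0.001, 0.375]
wrist_force: [0.5, -0.8, -3.2]
finger_gap: 30.3
finger_force: 19.5
```

View pics/s3c.png

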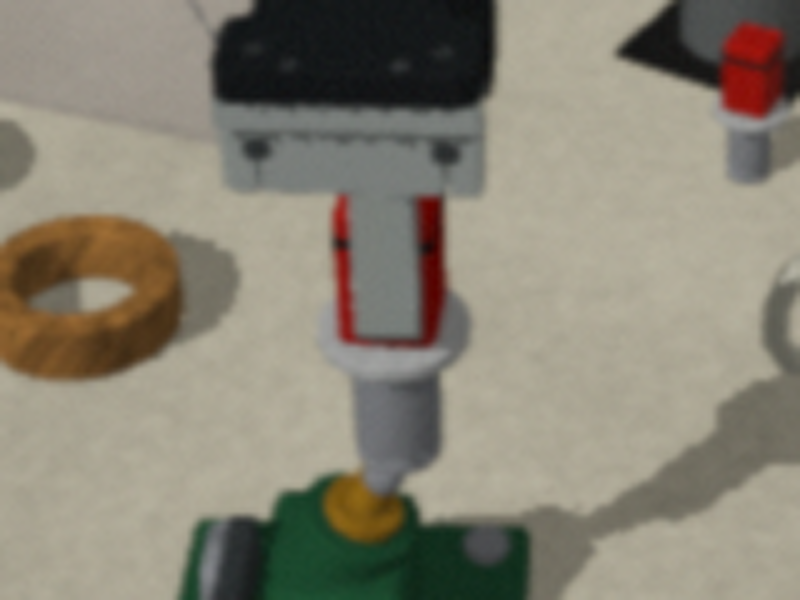

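The mouth (397,450) covers the cone and pin with no contact force, so the pin is inside the lip. Next I'll swing the grip along the arc so the gun pivots on the pin.

```bash
python3 -m handwheel '-.0875 -.031 -.002 0 .8;-.0875 -.031 -.006 0 .8;-.0875 -.031 -.01 0 .8;-.0875 -.031 -.014 0 .8;0 0 0 0 .8' 15
python3 -m handwheel '-.0875 -.031 -.02 0 .8;-.0875 -.031 -.025 0 .8;-.0875 -.031 -.03 0 .8;-.0875 -.031 -.035 0 .8;0 0 0 0 .8'
python3 - <<'E'
from h import *
shot("side","s4")
a=cv2.imread('pics/s4.png')[210:330,155:315];cv2.imwrite('pics/s4c.png',cv2.resize(a,(800,600),interpolation=cv2.INTER_CUBIC))
E
```

```text
clock: 6.27
eef_pos: [554.8, 118.3, 156.7]
eef_rot: [3.141, 0.0, 0.375]
wrist_force: [1.6, -2.2, -1.5]
finger_gap: 29.8
finger_force: 15.0
clock: 6.68
eef_pos: [540.7, 113.3, 152.0]
eef_rot: [3.141, 0.001, 0.375]
wrist_force: [2.2, -3.8, 0.2]
finger_gap: 30.3
finger_force: 15.0
```

View pics/s4c.png

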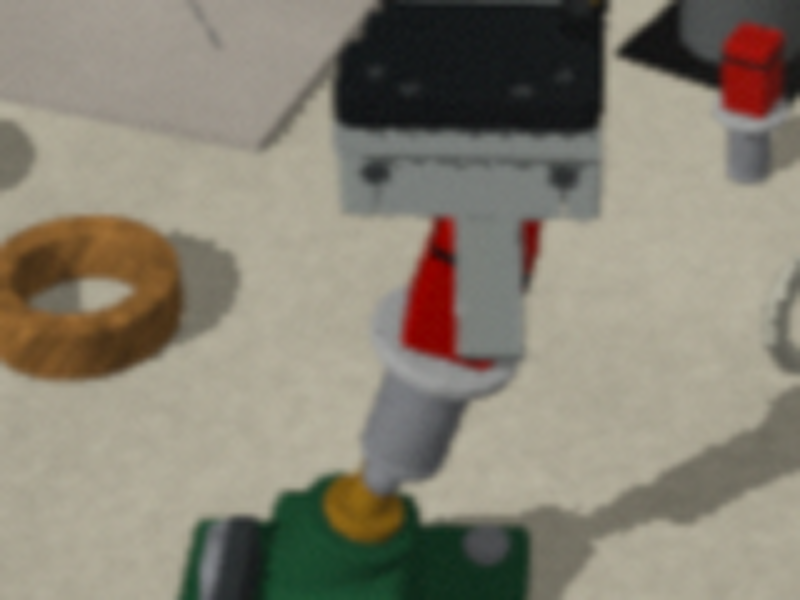

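```bash
python3 -m handwheel '.03 -.03 0 0 .8;.023 .008 -.058 0 .8;.023 .008 -.058 0 .8;0 0 0 0 .8;0 0 0 0 .8' 40
python3 - <<'E'
from h import *
for _ in range(1):
    s=read_state();print(s['wrist_force'],s['moment'])
E
```

```text
clock: 7.15
eef_pos: [544.6, 113.0, 147.2]
eef_rot: [3.141, 0.0, 0.375]
wrist_force: [4.1, -3.8, -2.2]
finger_gap: 29.7
finger_force: 40.0
[ 4.06174897 -3.82154855 -2.16178569] [-0.97250718 -0.7876895  -0.15342384]
```

```bash
python3 -m handwheel '.012 -.04 0 0 .8;.023 .008 -.058 0 .8;.023 .008 -.058 0 .8;0 0 0 0 .8;0 0 0 0 .8'
python3 -m handwheel '.023 .008 -.058 0 .8;.023 .008 -.058 0 .8;0 0 0 0 .8;0 0 0 0 .8'
python3 - <<'E'
from h import *
shot("side","s5")
a=cv2.imread('pics/s5.png')[210:330,155:315];cv2.imwrite('pics/s5c.png',cv2.resize(a,(800,600),interpolation=cv2.INTER_CUBIC))
E
```

```text
clock: 7.57
eef_pos: [547.0, 112.5, 142.9]
eef_rot: [-3.141, -0.001, 0.376]
wrist_force: [3.5, 0.7, 0.4]
finger_gap: 29.5
finger_force: 40.0
clock: 7.9
eef_pos: [548.6, 113.1, 137.3]
eef_rot: [-3.141, 0.0, 0.375]
wrist_force: [6.2, 1.4, -6.8]
finger_gap: 29.7
finger_force: 40.0
```

View pics/s5c.png

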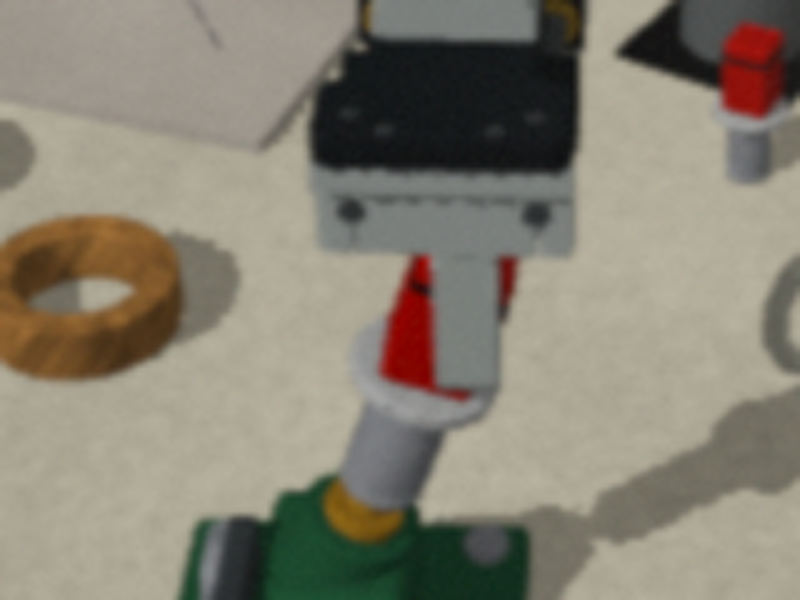

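```bash
python3 -m handwheel '.023 .008 -.058 0 .8;.023 .008 -.058 0 .8;.023 .008 -.058 0 .8;0 0 0 0 .8;0 0 0 0 .8' 60
python3 -m handwheel '.023 .008 -.058 0 .8;.018 .006 -.046 0 .8;0 0 0 0 .8;0 0 0 0 .8'
python3 -m handwheel '.018 .006 -.046 0 .8;.018 .006 -.046 0 .8;0 0 0 0 .8;0 0 0 0 .8'
```

```text
clock: 8.37
eef_pos: [551.0, 113.8, 131.2]
eef_rot: [-3.141, 0.001, 0.375]
wrist_force: [-2.5, -0.8, 2.9]
finger_gap: 29.5
finger_force: 60.0
clock: 8.7
eef_pos: [552.6, 114.1, 128.8]
eef_rot: [3.141, 0.0, 0.375]
wrist_force: [-15.9, -3.5, 22.0]
finger_gap: 29.8
finger_force: 60.0
clock: 9.03
eef_pos: [553.8, 114.3, 128.6]
eef_rot: [3.141, -0.0, 0.376]
wrist_force: [-35.5, -9.7, 58.9]
finger_gap: 29.9
finger_force: 60.0
```

```bash
python3 -m handwheel '-.025 -.009 0 0 .8;0 0 0 0 .8;0 0 0 0 .8;0 0 0 0 .8'
python3 - <<'E'
from h import *
shot("side","s6")
a=cv2.imread('pics/s6.png')[210:330,155:315]
cv2.imwrite('pics/s6c.png',cv2.resize(a,(800,600),interpolation=cv2.INTER_CUBIC))
E
```

```text
clock: 9.37
eef_pos: [553.5, 114.2, 128.5]
eef_rot: [3.14, -0.002, 0.375]
wrist_force: [-28.8, -8.4, 54.2]
finger_gap: 29.6
finger_force: 60.0
```

View pics/s6c.png

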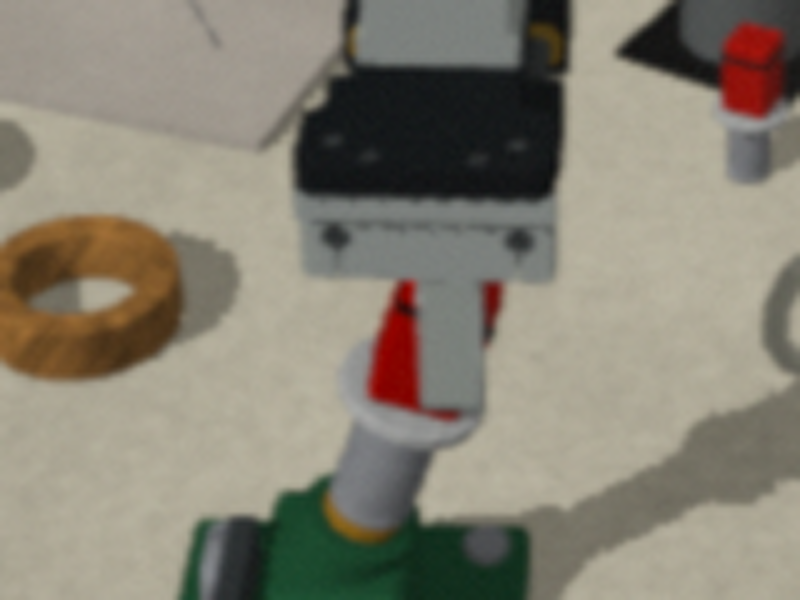

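```bash
python3 -m handwheel '-.035 -.012 0 0 .8;0 0 0 0 .8;0 0 0 0 .8'; python3 -m handwheel '-.012 .035 0 0 .8;0 0 0 0 .8;0 0 0 0 .8'; python3 -m handwheel '.024 -.07 0 0 .8;0 0 0 0 .8;0 0 0 0 .8';  python3 -m handwheel '-.012 .035 0 0 .8;0 0 0 0 .8;0 0 0 0 .8'
```

```text
clock: 9.67
eef_pos: [553.1, 114.0, 128.4]
eef_rot: [3.14, -0.005, 0.375]
wrist_force: [-21.4, -4.5, 46.5]
finger_gap: 29.5
finger_force: 60.0
clock: 9.92
eef_pos: [553.0, 114.3, 128.4]
eef_rot: [3.138, -0.005, 0.375]
wrist_force: [-18.1, -11.4, 46.7]
finger_gap: 29.9
finger_force: 60.0
clock: 10.17
eef_pos: [553.3, 113.5, 128.3]
eef_rot: [-3.141, -0.005, 0.376]
wrist_force: [-22.1, 1.1, 47.3]
finger_gap: 29.8
finger_force: 60.1
clock: 10.42
eef_pos: [553.2, 113.9, 128.3]
eef_rot: [3.14, -0.005, 0.375]
wrist_force: [-20.0, -5.2, 46.2]
finger_gap: 29.8
finger_force: 60.0
```

```bash
python3 -m handwheel '0 0 0 0 .8;0 0 0 0 .8;0 0 0 0 .8;0 0 0 0 .8;0 0 0 0 .8;0 0 0 0 .8;0 0 0 0 .8;0 0 0 0 .8;0 0 0 0 .8;0 0 0 0 .8;0 0 0 0 .8;0 0 0 0 .8'
python3 -m handwheel '0 0 0 0 .8;0 0 0 0 .8;0 0 0 0 .8;0 0 0 0 .8;0 0 0 0 .8;0 0 0 0 .8;0 0 0 0 .8;0 0 0 0 .8;0 0 0 0 .8;0 0 0 0 .8;0 0 0 0 .8;0 0 0 0 .8'
python3 -m handwheel '0 0 0 0 .8;0 0 0 0 .8;0 0 0 0 .8;0 0 0 0 .8;0 0 0 0 .8;0 0 0 0 .8;0 0 0 0 .8;0 0 0 0 .8;0 0 0 0 .8;0 0 0 0 .8;0 0 0 0 .8;0 0 0 0 .8'
python3 -m handwheel '0 0 0 0 .8;0 0 0 0 .8;0 0 0 0 .8;0 0 0 0 .8;0 0 0 0 .8;0 0 0 0 .8'
python3 - <<'E'
from h import *
p,d=shot("side","s7")
# gun tilt from the grip's red pixels / coupler axis in depth: collar-to-flange gap
W=cloud("side",d)
seat=np.array([580.9,126.7,75]);n=np.array([-.3684,-.1262,.9211]);n/=np.linalg.norm(n)
q=W[~np.isnan(W[...,0])]-seat;h=q@n;r=np.linalg.norm(q-h[:,None]*n,axis=1)
for a in range(-6,60,4):
    s=(h>=a)&(h<a+4)&(r<32);print(a,s.sum(),r[s].mean().round(1) if s.any() else '',np.percentile(r[s],[10,90]).round(1) if s.any() else '')
E
```

```text
clock: 11.42
eef_pos: [553.2, 113.9, 128.3]
eef_rot: [3.14, -0.005, 0.375]
wrist_force: [-20.2, -5.9, 46.3]
finger_gap: 29.6
finger_force: 60.0
clock: 12.42
eef_pos: [553.2, 113.9, 128.3]
eef_rot: [3.14, -0.005, 0.375]
wrist_force: [-19.9, -5.4, 46.0]
finger_gap: 29.8
finger_force: 60.0
clock: 13.42
eef_pos: [553.2, 113.9, 128.3]
eef_rot: [3.14, -0.005, 0.375]
wrist_force: [-20.5, -6.0, 46.2]
finger_gap: 29.4
finger_force: 60.0
clock: 13.92
eef_pos: [553.2, 113.9, 128.3]
eef_rot: [3.14, -0.005, 0.375]
wrist_force: [-20.1, -4.9, 45.8]
finger_gap: 29.6
finger_force: 60.0
-6 103 14.9 [11.  18.4]
-2 24 11.5 [ 9.9 13.8]
2 33 11.8 [10.4 13.4]
6 29 12.0 [10.6 13.5]
10 33 11.9 [10.3 14. ]
14 31 12.1 [10.6 14.6]
18 34 12.1 [10.3 14.7]
22 38 12.1 [ 9.6 14.7]
26 30 12.1 [ 9.8 15.4]
30 34 12.4 [10.1 15. ]
34 27 12.1 [ 9.5 15.2]
38 1 12.5 [12.5 12.5]
42 3 26.1 [25.3 26.9]
46 62 22.9 [18.7 27.1]
50 168 19.3 [13.2 24.9]
54 39 15.5 [11.2 20.7]
58 29 17.6 [13.6 22. ]
```

The force is steady and lies along the nipple axis. The coupler runs parallel to that axis, and the flange stands at about 50 mm, where 51 mm is fully home.

```bash
python3 -c "from cell import sign_off; print(sign_off())"
```

```text
the job is handed in; nothing more can be done
None
```

The job is handed in: the coupler stopped hard and square on the collar and was held there over 3.5 s under a steady push of about 50 N, still gripped; the sign-off returned no verdict, and the pin's travel could not be read directly.

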